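Uncap a jig plate and knock its pins home

ROBOT

A 6-joint arm with a two-finger parallel gripper is mounted at the origin on the work surface. World frame = base frame: x ahead of the robot, y to its left, z up, the work surface at z = 0. Lengths are in m, angles in rad, forces in N, time in s.
With the tool pointing down it reaches from about 0.3 to 0.825 m from the base axis. Payload 5.4 kg.
Tool frame: the origin (TCP) lies at the very end of the fingers, on their centre line; the grasp point (between the pads) lies 19 mm behind it; z points along the fingers, x is the direction in which the jaws open and shut, and the axes are right-handed (so a half turn about z gives the same grasp; the last joint's range is limited). The gripper opens to 92 mm and grips with 3 to 60 N. Pads are 20 mm wide; open, the fingers measure 128 mm over their backs; the gripper's body (75 mm by 189 mm) begins 69 mm behind the grasp point.
Start: joints at [-1.434, 0.158, 1.597, -0, 1.386, -0.21], TCP at [0.195, -0.541, 0.215] pointing down, gripper open.
Joint ranges: [-2.91, 2.91], [-0.94, 2.29], [0.18, 2.7], [-1.29, 4.43], [0.17, 2.64], [-3, 3]. Speed limits (rad/s): [2.57, 2.57, 3.14, 3.14, 3.14, 3.14].

INTERFACE

Orientations are given as a rotation vector (axis times angle).
In Python, from workcell import bot gives the robot as it stands. Calls block until the motion is done:
- bot.goto(position, orientation): joint-space move of the TCP to a pose.
- bot.line_to(position, rot=None, max_speed=0.15): straight line of the TCP; rot=None keeps the orientation; max_speed is the mean speed in m/s.
- bot.set_joints(angles): joint-space move.
- bot.set_gripper(opening, newtons=None): opening from 0.0 (shut) to 1.0 (fully open); newtons is the grip in N (None keeps the last); returns when the fingers have stopped.
- bot.hold(seconds).
- bot.inverse_kinematics(position, orientation): joint angles nearest the present ones, or None.
- bot.read_camera(name): name is "scene" or "top" or "wrist"; returns a dict with "pixels" (400x640x3 uint8, blue, green, red), "fx", "fy", "cx", "cy" (pixels), "k1" (the pictures are not rectified: a ray, as slopes to the right and down, at radius r is drawn at 1 + k1 r^2 times it, then the intrinsics apply), "R" (3x3) and "t" (3): a world point X has camera coordinates R X + t. Camera axes: x right, y down, z forward; pixel columns grow to the right and rows downward; lengths in m; the calibration is good to about 2 mm. A picture is of the moment at which its call begins. There is no depth.
A pose or a line that the arm cannot do raises bot.MotionError and nothing moves.
- bot.job_done(): hands the job in, once; it reports no verdict.
Readings, each from a call of its own:
- bot.current_clock(): time.
- bot.current_joints(): joint angles.
- bot.current_joint_vel(): joint speeds.
- bot.current_effort(): joint torques, N m.
- bot.current_ee_pos(): TCP position.
- bot.current_tool_rot(): TCP orientation.
- bot.current_contact_force(): force on the tool from outside, world axes, zero at the start.
- bot.current_ft_torque(): the same for the moment, N m.
- bot.current_opening(): opening from 0.0 (shut) to 1.0 (fully open).
Only numpy, scipy, OpenCV 4.12 (cv2) and the standard library are available. Lean on these libraries where they do the work, as an engineer would, in place of code of your own. Each camera call takes 0.05 s, during which the arm holds its last target.

TASK

Pull every push-fit guard cap that is still on the jig plate straight up off its block and put them all in the black tote. Only then take the mallet and knock all four pins fully home, level with the tops of their blocks, touching the pins with nothing but the mallet, and stand the mallet upright on its striking face back on the rubber mat. Leave the spray can, mug and screwdriver alone.

Things in the scene. Friction and masses are not known exactly. Their poses are not given: they have to be found in the camera images.
- jig: Fixed aluminium plate, 170 x 150 mm (its x, y), 18 mm thick; origin: centre of its underside. On it four dark steel blocks, 24 (x) x 20 (y) mm, tops 44 mm above the origin, at x = -50/+50, y = -40/+40 mm. On each block's +y and -y sides a sprung ball, 14.5 mm above the plate, stands out 3.5 mm and holds a cap by its inner bead.
- pin1: Tight upright steel pin, 12 mm diameter, in the block at x = -50, y = -40 mm of the jig; always present. Origin: centre of its top face, axes as the jig's. At first its top is 8 to 10 mm above the block's; it moves only down, against about 8 N of friction, stays where left, and stops level with the block's top (44 mm above the jig's origin).
- pin2: Tight upright steel pin, 12 mm diameter, in the block at x = -50, y = 40 mm of the jig; always present. Origin: centre of its top face, axes as the jig's. At first its top is 8 to 10 mm above the block's; it moves only down, against about 8 N of friction, stays where left, and stops level with the block's top (44 mm above the jig's origin).
- pin3: Tight upright steel pin, 12 mm diameter, in the block at x = 50, y = -40 mm of the jig; always present. Origin: centre of its top face, axes as the jig's. At first its top is 8 to 10 mm above the block's; it moves only down, against about 8 N of friction, stays where left, and stops level with the block's top (44 mm above the jig's origin).
- pin4: Tight upright steel pin, 12 mm diameter, in the block at x = 50, y = 40 mm of the jig; always present. Origin: centre of its top face, axes as the jig's. At first its top is 8 to 10 mm above the block's; it moves only down, against about 8 N of friction, stays where left, and stops level with the block's top (44 mm above the jig's origin).
- cap1: Grey square cap, 36 x 36 mm, 44 mm tall, 30 g, closed on top, open below, two thin black ribs; absent in some runs. At first it stands on the plate over the block and pin of pin1, square to the jig, 4 mm of air over the pin. Origin: centre of its open underside, z to the closed top. Lets go at a straight upward pull of about 8 to 14 N, past the balls after 10 mm; clear of the pin after 40 mm.
- cap2: Grey square cap, 36 x 36 mm, 44 mm tall, 30 g, closed on top, open below, two thin black ribs; absent in some runs. At first it stands on the plate over the block and pin of pin2, square to the jig, 4 mm of air over the pin. Origin: centre of its open underside, z to the closed top. Lets go at a straight upward pull of about 8 to 14 N, past the balls after 10 mm; clear of the pin after 40 mm.
- cap3: Grey square cap, 36 x 36 mm, 44 mm tall, 30 g, closed on top, open below, two thin black ribs; absent in some runs. At first it stands on the plate over the block and pin of pin3, square to the jig, 4 mm of air over the pin. Origin: centre of its open underside, z to the closed top. Lets go at a straight upward pull of about 8 to 14 N, past the balls after 10 mm; clear of the pin after 40 mm.
- cap4: Grey square cap, 36 x 36 mm, 44 mm tall, 30 g, closed on top, open below, two thin black ribs; absent in some runs. At first it stands on the plate over the block and pin of pin4, square to the jig, 4 mm of air over the pin. Origin: centre of its open underside, z to the closed top. Lets go at a straight upward pull of about 8 to 14 N, past the balls after 10 mm; clear of the pin after 40 mm.
- tote: Fixed open black tote, 240 mm (its x) by 200 mm (its y), 70 mm tall, walls and floor 4 mm thick; origin: centre of its underside. Empty at the start. To the left or right of the jig.
- mat: Fixed black rubber mat flat on the bench, 240 mm (its x) by 200 mm (its y), 4 mm thick; origin: centre of its underside. On the other side of the jig from the tote.
- mallet: Mallet, about 0.36 kg, stands on its striking face on the mat: white head 56 (x) x 60 (y) mm, 48 mm tall, dark band near its top; level wooden handle from the head along -x, 24 mm wide (y), 22 mm high, to 138 mm from the head's centre, its middle line 28 mm above the face. Origin: centre of the striking face, z up. Centre of mass in the head. Grip the handle near the head.
- spray_can: Bystander: white spray can, 52 mm diameter, 160 mm tall, standing beyond the jig; origin at the centre of its foot. Leave it alone.
- mug: Bystander: white mug, 80 mm across, 90 mm tall, beyond the work; origin at the centre of its foot. Leave it alone.
- screwdriver: Bystander: screwdriver lying flat on the bench beyond the jig; origin about its middle on the underside. Leave it alone.

How it is judged:
On the way, in this order (a step that is already met when the one before it is completed fails the run):
1. every cap that was fitted lies in the tote, and no pin has been knocked down yet (x of cap1 in the frame of tote between -0.118 and 0.118 m and y of cap1 in the frame of tote between -0.098 and 0.098 m and z of cap1 in the frame of tote between -0.01 and 0.062 m and x of cap2 in the frame of tote between -0.118 and 0.118 m and y of cap2 in the frame of tote between -0.098 and 0.098 m and z of cap2 in the frame of tote between -0.01 and 0.062 m and x of cap3 in the frame of tote between -0.118 and 0.118 m and y of cap3 in the frame of tote between -0.098 and 0.098 m and z of cap3 in the frame of tote between -0.01 and 0.062 m and x of cap4 in the frame of tote between -0.118 and 0.118 m and y of cap4 in the frame of tote between -0.098 and 0.098 m and z of cap4 in the frame of tote between -0.01 and 0.062 m and z of each of pin1, pin2, pin3, pin4 in the frame of jig above 0.0495 m), for 0.2 s.
2. all four pins are home, level with their blocks (z of each of pin1, pin2, pin3, pin4 in the frame of jig below 0.0465 m), for 0.2 s.
At the end, for the whole second after the job is handed in: Every present cap lies at rest inside the tote; each pin's top is no more than 2.5 mm above its block's top; the mallet stands at rest upright (within 0.12 rad) on its striking face with the head's centre over the mat, at least 5 mm inside its edge (all of step 2 and x of cap1 in the frame of tote between -0.118 and 0.118 m and y of cap1 in the frame of tote between -0.098 and 0.098 m and z of cap1 in the frame of tote between -0.01 and 0.062 m and x of cap2 in the frame of tote between -0.118 and 0.118 m and y of cap2 in the frame of tote between -0.098 and 0.098 m and z of cap2 in the frame of tote between -0.01 and 0.062 m and x of cap3 in the frame of tote between -0.118 and 0.118 m and y of cap3 in the frame of tote between -0.098 and 0.098 m and z of cap3 in the frame of tote between -0.01 and 0.062 m and x of cap4 in the frame of tote between -0.118 and 0.118 m and y of cap4 in the frame of tote between -0.098 and 0.098 m and z of cap4 in the frame of tote between -0.01 and 0.062 m and linear speed of each of cap1, cap2, cap3, cap4, mallet below 0.03 m/s and x of mallet in the frame of mat between -0.115 and 0.115 m and y of mallet in the frame of mat between -0.095 and 0.095 m and z of mallet in the frame of mat below 0.01 m and angle between mallet's own z axis and vertical below 0.12 rad); the robot touches nothing.
It fails at once if the robot itself (fingers or arm) pushes on a pin (contact force between any of the fingers, the arm and pin1 above 3 N or contact force between any of the fingers, the arm and pin2 above 3 N or contact force between any of the fingers, the arm and pin3 above 3 N or contact force between any of the fingers, the arm and pin4 above 3 N).
It fails at once if a cap, rather than the mallet, pushes hard on a pin (contact force between any of cap1, cap2, cap3, cap4 and pin1 above 7 N or contact force between any of cap1, cap2, cap3, cap4 and pin2 above 7 N or contact force between any of cap1, cap2, cap3, cap4 and pin3 above 7 N or contact force between any of cap1, cap2, cap3, cap4 and pin4 above 7 N).
It fails at once if the spray can, mug or screwdriver is moved by more than 30 mm (distance of any of spray_can, mug, screwdriver from where it was at the start of the episode above 0.03 m).
Of cap1, cap2, cap3, cap4 only 2 to 4 are there at a start; the rules pass over those that are not, and their reading is None.
At some moment in a run one of mallet may be knocked a few centimetres aside while the robot is not near it.
It also fails if it takes over 210 s, if anything falls off the work surface, if the arm or the gripper's body presses on something with over 40 N, if the wrist force passes 120 N, or if a joint passes its speed limit or range.

## Working session

There is one attempt and no reset: what is moved stays moved. The work goes in short steps, each a Python script; the robot and the scene stay as the last script left them, time stands still between calls to the robot, and variables do not carry over. Pictures are saved under pics/ and viewed, and the job is handed in when it is done.

```bash
ls; mkdir -p pics; python3 - <<'E'
from workcell import bot
import cv2
for n in ["scene","top","wrist"]:
    c=bot.read_camera(n); cv2.imwrite(f"pics/{n}0.png",c["pixels"])
    print(n,{k:(v.tolist() if hasattr(v,'tolist') else v) for k,v in c.items() if k!="pixels"})
print(bot.current_clock(),bot.current_tool_rot(),bot.current_ee_pos())
E
```

```text
pics
scene {'fx': 422.0548447922512, 'fy': 422.0548447922512, 'cx': 314.00273381815725, 'cy': 205.49904714109036, 'k1': -0.008850080056302057, 'R': [[-0.41245585631224413, 0.9109022613692354, -0.011714812253991026], [0.7696805482346886, 0.34157412453406283, -0.5393690490915639], [-0.48731100979034175, -0.23148258612950012, -0.8419879999476928]], 't': [0.25159701448834393, -0.4346630374737109, 1.2761375001093822]}
top {'fx': 467.33500209931725, 'fy': 467.33500209931725, 'cx': 321.5342140552561, 'cy': 214.59774813044805, 'k1': -0.051241016452542865, 'R': [[-0.02003368894852947, -0.9997844141715144, 0.0054567835613568], [-0.9838756526884187, 0.018744107466531032, -0.1778689362486354], [0.17772830768915662, -0.008932167430420334, -0.9840390566593095]], 't': [0.002379431998733585, 0.6364516047491612, 1.1239313035462604]}
wrist {'fx': 292.2349759662176, 'fy': 292.2349759662176, 'cx': 320.2052586327516, 'cy': 195.204756747297, 'k1': -0.04699034546201717, 'R': [[0.3393711624215406, -0.9406522207747097, -0.0007833698109627544], [-0.9097222981622609, -0.3284237519724902, 0.2540534970566005], [-0.23923326345437065, -0.0855057816286159, -0.9671898505283502]], 't': [-0.5744326003918269, -0.02891022492338741, 0.38984148590947615]}
0.15 [-2.57053462e+00  1.80419363e+00  1.59273284e-03] [ 0.19534697 -0.54026344  0.21384816]
```

View pics/scene0.png

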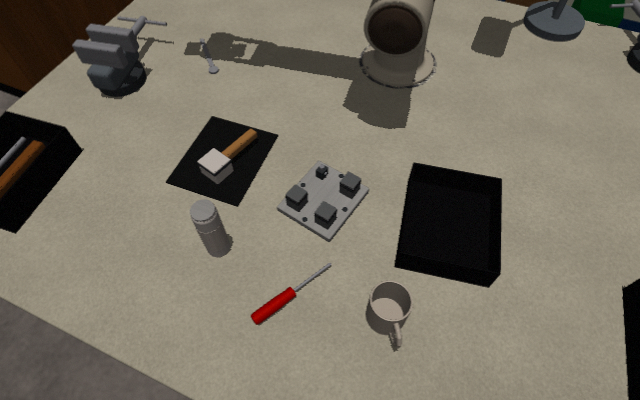

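View pics/top0.png

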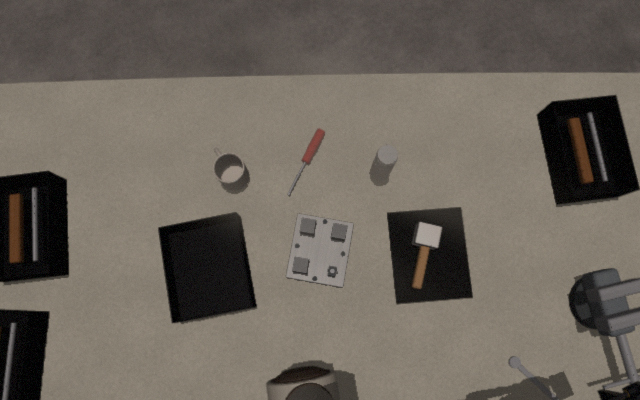

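View pics/wrist0.png

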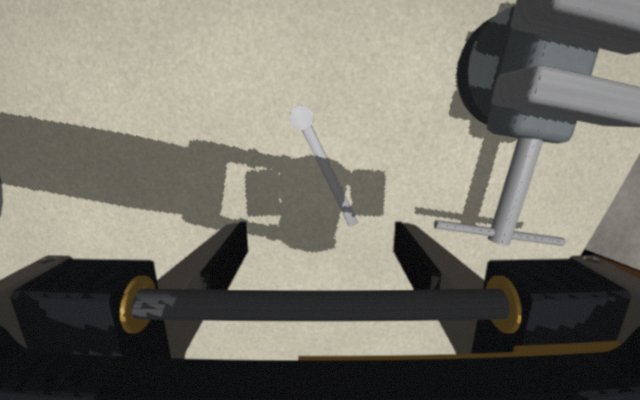

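The top picture shows the jig near (320,250). It carries three caps, at (308,227), (339,232) and (301,265), and a bare pin at (333,271). The tote is on the left at (207,267). The mat is on the right at (430,255), with the mallet head at (428,234) and its handle towards the robot. Next I'll measure these.

```bash
cat > h.py <<'E'
from workcell import bot
import cv2, numpy as np
from scipy.spatial.transform import Rotation as Rot
def cam(n,save=None):
    c=bot.read_camera(n)
    if save: cv2.imwrite(f"pics/{save}.png",c["pixels"])
    return c
def ray(c,uv):
    K=np.array([[c["fx"],0,c["cx"]],[0,c["fy"],c["cy"]],[0,0,1.]])
    p=cv2.undistortPoints(np.array(uv,float).reshape(-1,1,2),K,np.array([c["k1"],0,0,0.])).reshape(-1,2)
    R=np.array(c["R"]);t=np.array(c["t"])
    d=np.c_[p,np.ones(len(p))]@R
    return -R.T@t,d
def plane(c,uv,z):
    o,d=ray(c,uv); return o+d*((z-o[2])/d[:,2])[:,None]
def proj(c,X):
    K=np.array([[c["fx"],0,c["cx"]],[0,c["fy"],c["cy"]],[0,0,1.]])
    return cv2.projectPoints(np.array(X,float).reshape(-1,1,3),cv2.Rodrigues(np.array(c["R"]))[0],np.array(c["t"],float),K,np.array([c["k1"],0,0,0.]))[0].reshape(-1,2)
def blobs(mask,amin=100,amax=1e9):
    cs,_=cv2.findContours(mask.astype(np.uint8),cv2.RETR_EXTERNAL,cv2.CHAIN_APPROX_NONE)
    return sorted([k for k in cs if amin<cv2.contourArea(k)<amax],key=cv2.contourArea,reverse=True)
def rect(c,k,z):
    P=plane(c,k.reshape(-1,2)+0.0,z)[:,:2].astype(np.float32)
    (cx,cy),(w,h),a=cv2.minAreaRect(P*1000)
    return np.array([cx,cy])/1000,(w,h),a
def down(a):
    # tool z down, tool x (jaw axis) along world angle a
    return Rot.from_matrix(np.c_[[np.cos(a),np.sin(a),0],[np.sin(a),-np.cos(a),0],[0,0,-1]]).as_rotvec()
E
python3 - <<'E'
from h import *
c=cam("top");im=c["pixels"];hsv=cv2.cvtColor(im,cv2.COLOR_BGR2HSV)
big=cv2.resize(im[190:330,140:500],None,fx=2.2,fy=2.2,interpolation=cv2.INTER_CUBIC);cv2.imwrite("pics/topcrop.png",big)
for p in [(320,250),(308,227),(301,265),(428,234),(420,270),(300,300),(207,267),(450,255),(339,232),(385,155)]: print(p,im[p[1],p[0]],hsv[p[1],p[0]])
dark=(hsv[...,2]<45)
for k in blobs(dark,2000): print("dark",rect(c,k,0.004),rect(c,k,0.07),cv2.boundingRect(k))
E
```

```text
(320, 250) [136 139 145] [ 10  16 145]
(308, 227) [ 95  98 101] [ 15  15 101]
(301, 265) [92 95 98] [15 16 98]
(428, 234) [152 158 167] [ 12  23 167]
(420, 270) [ 69  98 130] [ 14 120 130]
(300, 300) [116 127 137] [ 16  39 137]
(207, 267) [23 23 24] [ 0 11 24]
(450, 255) [10 10 14] [ 0 73 14]
(339, 232) [ 94  95 100] [  5  15 100]
(385, 155) [119 123 129] [ 12  20 129]
dark (array([ 0.81976947, -0.74949335]), (292.06378173828125, 243.7793426513672), 5.904740810394287) (array([ 0.79840894, -0.70876001]), (276.20098876953125, 230.53900146484375), 5.904730796813965) (537, 96, 102, 109)
dark (array([0.51496655, 0.29151636]), (251.97525024414062, 218.28292846679688), 10.077372550964355) (array([0.51016071, 0.27570984]), (238.28985595703125, 206.42733764648438), 10.077387809753418) (159, 215, 97, 108)
dark (array([0.63370911, 0.76219672]), (289.12200927734375, 185.7585906982422), 5.80254602432251) (array([0.62245404, 0.72082629]), (273.41900634765625, 175.66954040527344), 5.802538871765137) (0, 171, 69, 111)
dark (array([ 0.53474554, -0.28926956]), (235.32870483398438, 196.89723205566406), 3.1716506481170654) (array([ 0.52886548, -0.27353198]), (222.54733276367188, 186.2032928466797), 3.171633243560791) (388, 212, 84, 91)
dark (array([0.29777832, 0.76686902]), (223.41908264160156, 131.3431854248047), 0.38445088267326355) (array([0.30476859, 0.72524469]), (211.28457641601562, 124.20951843261719), 0.38445883989334106) (0, 310, 49, 90)
```

View pics/topcrop.png

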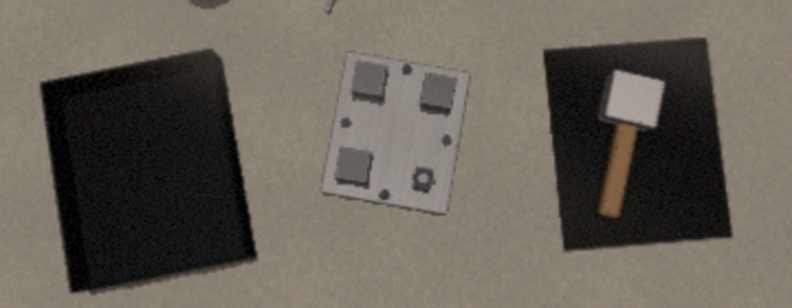

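```bash
python3 - <<'E'
from h import *
c=cam("top");im=c["pixels"];hsv=cv2.cvtColor(im,cv2.COLOR_BGR2HSV)
roi=np.zeros(im.shape[:2],bool);roi[205:295,280:365]=1
m=((hsv[...,1]<27)&roi).astype(np.uint8)
m=cv2.morphologyEx(m,cv2.MORPH_CLOSE,np.ones((5,5)));m=cv2.morphologyEx(m,cv2.MORPH_OPEN,np.ones((3,3)))
for k in blobs(m,500): print("jig",rect(c,k,0.018),len(k))
cp=((hsv[...,2]<115)&(hsv[...,1]<27)&roi).astype(np.uint8)
for k in blobs(cp,60): print("cap",rect(c,k,0.062),cv2.contourArea(k))
# can/mug rough
for n,p,z in [("can top",(388,153),.16),("mug top",(230,166),.09),("sd tip",(291,194),.01),("sd end",(321,133),.02)]: print(n,plane(c,[p],z))
E
```

```text
jig (array([ 0.55163324, -0.00343887]), (149.25115966796875, 169.66326904296875), 78.98017120361328) 237
cap (array([0.50820126, 0.0444301 ]), (38.88774490356445, 41.44011306762695), 79.94811248779297) 230.0
cap (array([ 0.58895044, -0.05119187]), (36.48258590698242, 45.617496490478516), 78.13436889648438) 229.0
cap (array([0.6043175 , 0.02551891]), (38.48773956298828, 45.30522918701172), 80.33350372314453) 202.5
cap (array([ 0.49255084, -0.03295125]), (24.652111053466797, 26.999618530273438), 88.74134063720703) 83.0
can top [[ 0.76286005 -0.16932541  0.16      ]]
mug top [[0.7585369  0.21711886 0.09      ]]
sd tip [[0.70188117 0.06931462 0.01      ]]
sd end [[ 0.86668219 -0.01343642  0.02      ]]
```

```bash
python3 - <<'E'
from h import *
a=np.radians(-11)
for aa in (a,a+np.pi,a-np.pi):
    q=bot.inverse_kinematics([0.5,0.0,0.3],down(aa)); print(aa,q)
q1=bot.inverse_kinematics([0.5,0.0,0.3],down(a))
bot.line_to([0.195,-0.54,0.3])
bot.goto([0.50,0.0,0.28],down(a))
c=cam("wrist","w1"); print(bot.current_joints(),bot.current_clock())
for xy in [(50,40),(-50,40),(50,-40),(-50,-40)]:
    r=np.array([[np.cos(a),-np.sin(a)],[np.sin(a),np.cos(a)]])@np.array(xy)/1000+[0.5516,-0.0034]; print(xy,proj(c,[[*r,0.062]]))
E
```

```text
-0.19198621771937624 [-2.42159835e-01 -8.40527265e-02  1.67903620e+00 -4.44089210e-16
  1.54660918e+00 -5.01736172e-02]
2.949606435870417 None
-3.3335788713091694 None
[-2.43572635e-01 -7.65739753e-02  1.71073414e+00 -2.13883974e-04
  1.50740598e+00 -5.01834276e-02] 3.2333
(50, 40) [[397.5283256  137.08503153]]
(-50, 40) [[321.29461103 137.03281563]]
(50, -40) [[393.87020446 196.01672245]]
(-50, -40) [[321.34797589 196.14681191]]
```

View pics/w1.png

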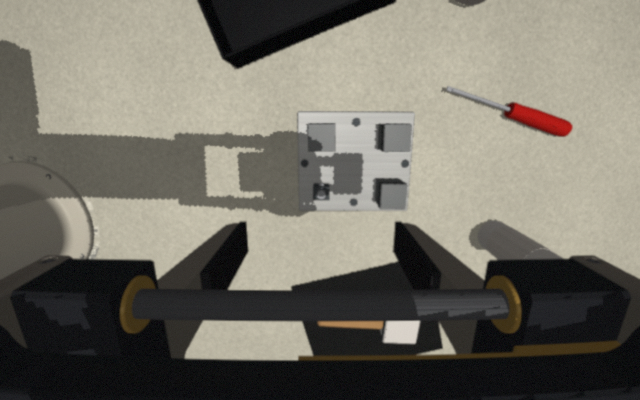

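The wrist view shows the plate square to the jaws, spanning (298..414, 111..212). The caps are at (321,137), (397,137) and (393,195), within about 2 px of my prediction. I'll check the plate corners against this view, then move.

```bash
python3 - <<'E'
from h import *
c=cam("wrist");im=c["pixels"]
P=plane(c,[(298,112),(413,112),(411,211),(299,211)],0.018)[:,:2]
print(P,P.mean(0),[np.linalg.norm(P[i]-P[(i+1)%4]) for i in range(4)], np.degrees(np.arctan2(*(P[1]-P[0])[::-1])),np.degrees(np.arctan2(*(P[2]-P[3])[::-1])))
cv2.imwrite("pics/w1c.png",cv2.resize(im[95:225,280:430],None,fx=4.5,fy=4.5,interpolation=cv2.INTER_CUBIC))
E
```

```text
[[ 0.4839192   0.08379439]
 [ 0.64572553  0.05255829]
 [ 0.62534006 -0.09515381]
 [ 0.4541753  -0.06143321]] [ 0.55229002 -0.00505858] [np.float64(0.16479375966174814), np.float64(0.14911213741838403), np.float64(0.174454742753238), np.float64(0.14824221711006028)] -10.926328223677375 -11.144928508202204
```

View pics/w1c.png

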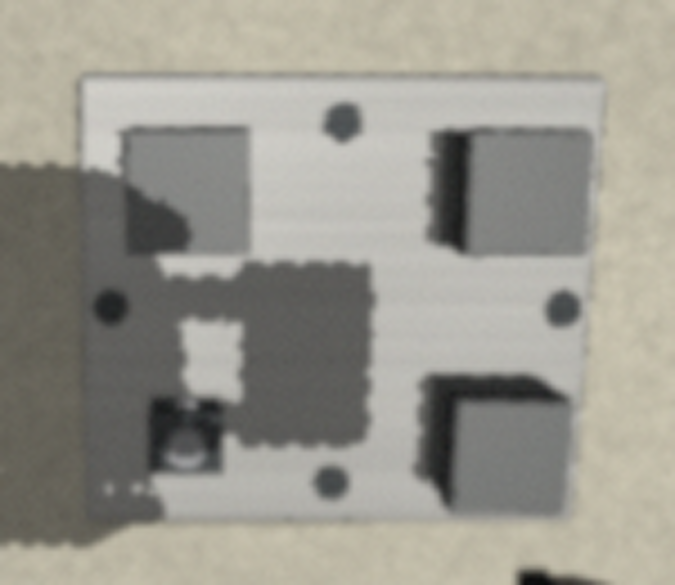

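Both views agree on the jig at (0.552, -0.004) with yaw -11°. I'll pull the first cap, cap2.

```bash
cat >> h.py <<'E'
JIG=np.array([0.552,-0.004]); JA=np.radians(-11.0)
TOTE=np.array([0.511,0.277]); TA=np.radians(10.0)
def r2(a): return np.array([[np.cos(a),-np.sin(a)],[np.sin(a),np.cos(a)]])
def jig(x,y): return JIG+r2(JA)@np.array([x,y])
def tote(x,y): return TOTE+r2(TA)@np.array([x,y])
OP=0.62
def st(m): print(m,round(bot.current_clock(),1),np.round(bot.current_ee_pos(),4),"F",np.round(bot.current_contact_force(),1),"op",round(bot.current_opening(),3))
def pull(x,y,name):
    p=jig(x,y)
    bot.set_gripper(OP,45)
    bot.goto([*p,0.13],down(JA)); bot.line_to([*p,0.027],max_speed=0.08); st("down")
    bot.set_gripper(0.0,45); st("closed")
    bot.line_to([*p,0.085],max_speed=0.04); bot.line_to([*p,0.16],max_speed=0.15); st("lifted")
    cam("wrist",name+"_l")
def drop(x,y,name):
    p=tote(x,y)
    bot.goto([*p,0.16],down(TA)); bot.line_to([*p,0.02],max_speed=0.12); st("low")
    bot.set_gripper(OP); bot.line_to([*p,0.16],max_speed=0.15); st("up"); 
E
python3 - <<'E'
from h import *
pull(-.05,.04,"c2")
E
```

```text
down 6.1 [0.5111 0.0447 0.0276] F [ 0.2 -0.2 -0.2] op 0.619
closed 6.5 [0.5107 0.0448 0.0272] F [0.4 0.  2.1] op 0.387
lifted 8.8 [0.51   0.0449 0.1592] F [-0.4  0.8 -1. ] op 0.389
```

View pics/c2_l.png

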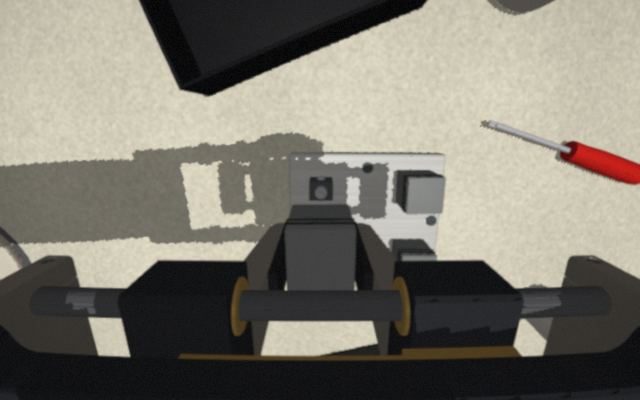

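The cap is held level between the fingers at (320,250), and its pin is bare at (321,188). I'll place it and carry on with the other two.

```bash
python3 - <<'E'
from h import *
drop(0,.055,"c2")
pull(.05,.04,"c4")
E
```

```text
low 11.2 [0.5022 0.3315 0.021 ] F [ 0.6  0.2 -0.6] op 0.389
up 12.8 [0.5007 0.3308 0.1587] F [-0.2 -0.3 -0.6] op 0.62
down 15.7 [0.6093 0.0257 0.0277] F [-0.9  0.3 -0.1] op 0.617
closed 16.2 [0.6089 0.0257 0.0273] F [-0.5  0.7  1.6] op 0.39
lifted 18.4 [0.6082 0.0258 0.1592] F [ 1.1 -0.1 -0.9] op 0.388
```

View pics/c4_l.png

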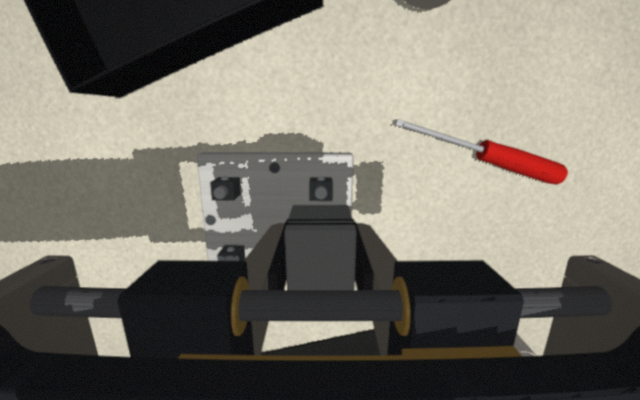

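Cap4 is held at (320,250). Both pins on that side are now bare, at (225,188) and (320,188).

```bash
python3 - <<'E'
from h import *
drop(0,0,"c4")
pull(.05,-.04,"c3")
drop(0,-.055,"c3")
c=cam("top","t2"); im=c["pixels"]
cv2.imwrite("pics/t2c.png",cv2.resize(im[190:330,140:500],None,fx=2.2,fy=2.2,interpolation=cv2.INTER_CUBIC)*1)
E
```

```text
low 20.8 [0.5118 0.2773 0.021 ] F [0.6 1.  0.2] op 0.388
up 22.4 [0.5102 0.2768 0.1587] F [-0.2 -0.5 -0.5] op 0.621
down 25.4 [ 0.594  -0.053   0.0277] F [ 0.3 -0.3  0.8] op 0.623
closed 25.8 [ 0.5936 -0.0529  0.0273] F [-0.6 -0.8  1.3] op 0.389
lifted 28.1 [ 0.5929 -0.0527  0.1591] F [-0.7  0.4 -0.3] op 0.386
low 30.5 [0.5214 0.223  0.0209] F [ 0.1 -0.5  0. ] op 0.39
up 32.1 [0.5197 0.2227 0.1588] F [ 0.1  0.1 -0.2] op 0.62
```

View pics/t2c.png

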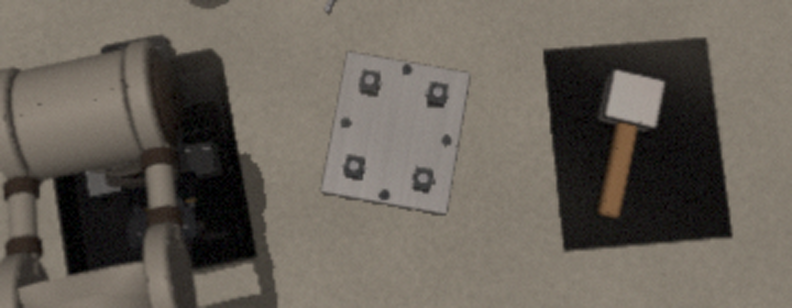

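View pics/c3_l.png

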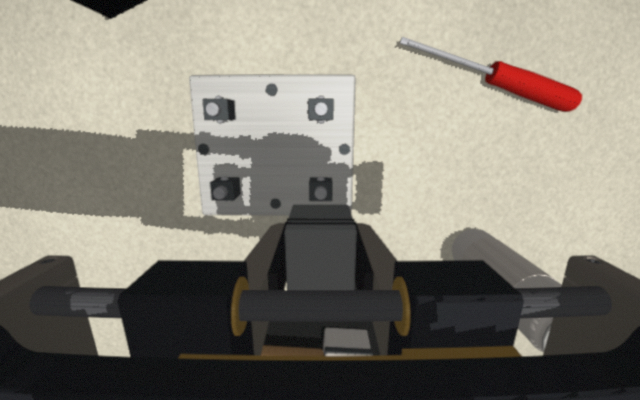

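```bash
python3 - <<'E'
from h import *
bot.goto([0.33,0.02,0.3],down(0))
c=cam("top","t3"); s=cam("scene","s3"); im=c["pixels"]
cv2.imwrite("pics/t3c.png",cv2.convertScaleAbs(cv2.resize(im[190:330,140:500],None,fx=2.2,fy=2.2,interpolation=cv2.INTER_CUBIC),alpha=1.5,beta=20))
hsv=cv2.cvtColor(im,cv2.COLOR_BGR2HSV)
roi=np.zeros(im.shape[:2],bool);roi[205:310,380:480]=1
h=blobs((hsv[...,2]>130)&(hsv[...,1]<60)&roi&(cv2.GaussianBlur(hsv[...,1],(3,3),0)<50),150)
for k in h: print("head",rect(c,k,0.052),cv2.boundingRect(k),cv2.contourArea(k))
w=blobs((hsv[...,1]>90)&(hsv[...,2]>60)&roi,80)
for k in w: print("handle",rect(c,k,0.043),cv2.boundingRect(k))
roi2=np.zeros(im.shape[:2],bool);roi2[210:325,158:260]=1
for k in blobs((hsv[...,2]>55)&roi2,60): print("cap",rect(c,k,.048),cv2.boundingRect(k))
E
```

```text
head (array([ 0.52675116, -0.2819295 ]), (255.40020751953125, 266.1553649902344), 87.71197509765625) (380, 205, 100, 105) 10294.0
handle (array([ 0.50115884, -0.25675543]), (24.831920623779297, 108.69386291503906), 75.01978302001953) (412, 246, 18, 43)
cap (array([0.51326135, 0.27856473]), (289.725830078125, 259.7641906738281), 0.0702962577342987) (158, 210, 102, 115)
```

View pics/t3c.png

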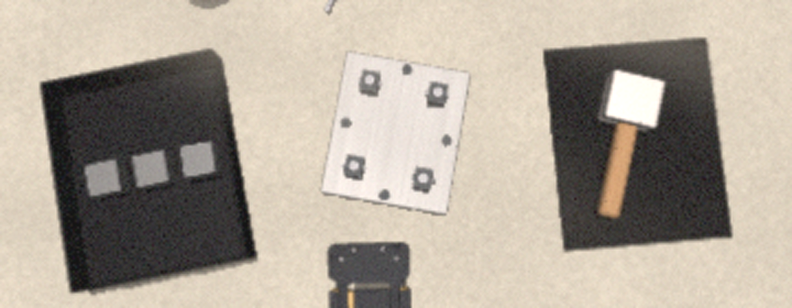

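View pics/s3.png

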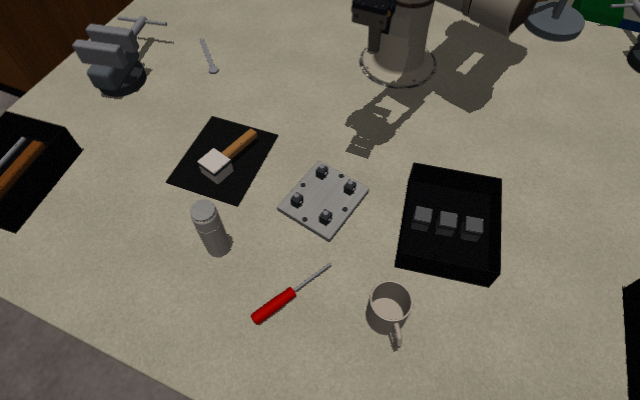

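All four pins are bare and the three caps stand upright in the tote, at crop pixels (103,177), (150,168) and (198,160). The mallet hasn't moved. I'll measure its head as well, then go to a position above the handle.

```bash
python3 - <<'E'
from h import *
bot.set_gripper(0.6,55)
ma=np.radians(-15.0)
hd=np.array([0.5012,-0.2568])+0.083*np.array([np.cos(ma),np.sin(ma)])
c=cam("top");im=c["pixels"];hsv=cv2.cvtColor(im,cv2.COLOR_BGR2HSV)
roi=np.zeros(im.shape[:2],bool);roi[216:255,402:452]=1
for k in blobs((hsv[...,2]>125)&(hsv[...,1]<50)&roi,100): print("head",rect(c,k,0.052))
print("head from handle",hd)
g=hd-0.044*np.array([np.cos(ma),np.sin(ma)])
bot.goto([*g,0.2],down(ma+np.pi/2)); print(bot.current_joints())
w=cam("wrist","w4"); print(proj(w,[[*hd,.052],[*g,.043],[*(hd-.138*np.array([np.cos(ma),np.sin(ma)])),.043]]))
E
```

```text
head (array([ 0.5816261 , -0.27881915]), (57.336082458496094, 53.72780227661133), 74.85832214355469)
head from handle [ 0.58137184 -0.27828198]
[-6.59940404e-01  2.35339591e-01  1.53647242e+00  1.88003958e-04
  1.36915289e+00 -1.96888019e+00]
[[320.43840101 221.80436088]
 [320.42425561 182.91284268]
 [320.38303991  97.13779195]]
```

View pics/w4.png

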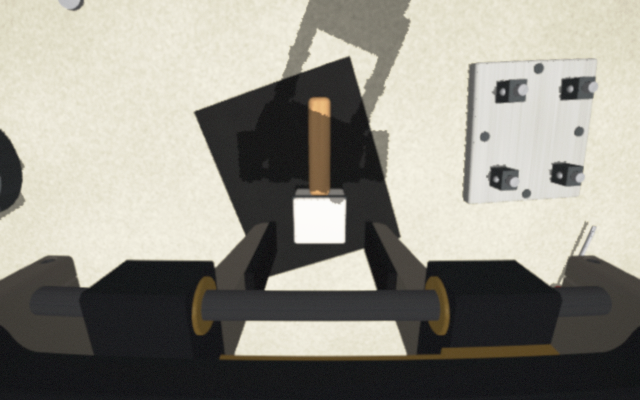

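The head at (319,220) and the handle end at (319,98) match the prediction to about 1 px, so I'll grip.

```bash
python3 - <<'E'
from h import *
ma=np.radians(-15.0); g=np.array([0.5815,-0.2785])-0.044*np.array([np.cos(ma),np.sin(ma)])
bot.line_to([*g,0.015],max_speed=0.1); st("down")
bot.set_gripper(0,60); st("closed")
bot.line_to([*g,0.06],max_speed=0.06); bot.line_to([*g,0.15],max_speed=0.12);st("lift"); print(bot.current_tool_rot())
cam("wrist","w5");cam("scene","s5")
E
```

```text
down 37.3 [ 0.5394 -0.2674  0.0156] F [0.9 0.3 0.5] op 0.602
closed 37.8 [ 0.539  -0.2672  0.0151] F [ 0.3 -1.4  1.2] op 0.254
lift 39.6 [ 0.5384 -0.2666  0.1489] F [ 1.2  0.  -4.3] op 0.259
[-2.49086835e+00 -1.91125586e+00  8.23752977e-04]
```

View pics/w5.png

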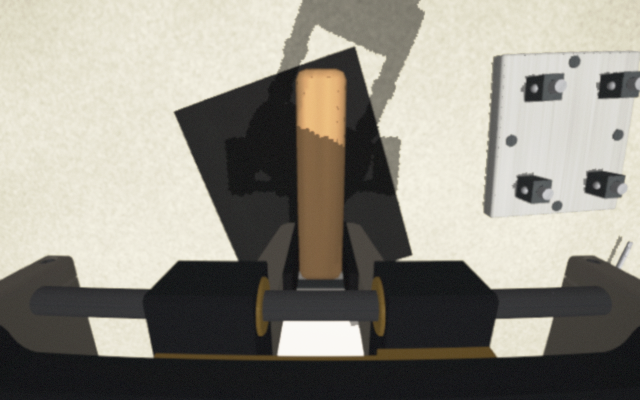

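View pics/s5.png

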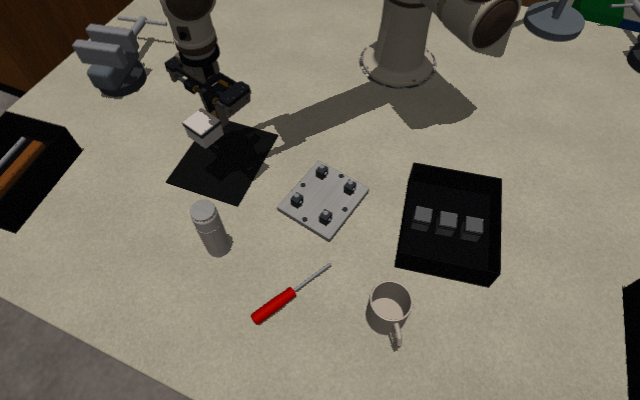

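The mallet is held level at opening 0.259, which is a 24 mm handle. I'll press the pins home in 1 mm steps while watching the force, doing the -x pins first so the handle passes over pins that are already home.

```bash
cat >> h.py <<'E'
def knock(x,y):
    p=jig(x-0.030,y); R=down(JA+np.pi/2)
    bot.goto([*p,0.14],R); bot.line_to([*p,0.069],max_speed=0.08)
    b=bot.current_contact_force()[2]; print("pin",x,y,"base",round(b,1)); out=[]
    z=0.069
    while z>0.0535:
        z-=0.001; bot.line_to([*p,z],max_speed=0.03)
        f=bot.current_contact_force()[2]-b; out.append((round(z*1000,1),round(f,1)))
        if f>28: break
    print(out); st("bottom"); 
    bot.line_to([*p,0.14],max_speed=0.1)
E
python3 - <<'E'
from h import *
w=bot.read_camera("wrist");e=bot.current_ee_pos();ma=np.radians(-15);u=np.array([np.cos(ma),np.sin(ma)])
print(proj(w,[[*(e[:2]-.094*u),e[2]-.011+.039],[*(e[:2]-.094*u),e[2]-.011+.017]]))
knock(-.05,-.04)
cam("wrist","w6"); cam("scene","s6")
E
```

```text
[[321.18427827  68.41155555]
 [321.05150398  75.45995398]]
pin -0.05 -0.04 base -3.2
[(68.0, np.float64(-0.7)), (67.0, np.float64(-0.3)), (66.0, np.float64(-0.7)), (65.0, np.float64(-1.2)), (64.0, np.float64(1.4)), (63.0, np.float64(6.7)), (62.0, np.float64(7.0)), (61.0, np.float64(6.6)), (60.0, np.float64(4.9)), (59.0, np.float64(6.2)), (58.0, np.float64(5.1)), (57.0, np.float64(6.1)), (56.0, np.float64(6.2)), (55.0, np.float64(5.9)), (54.0, np.float64(14.3)), (53.0, np.float64(23.2))]
bottom 45.8 [ 0.466  -0.028   0.0549] F [-8.7  2.2 20.1] op 0.258
```

View pics/w6.png

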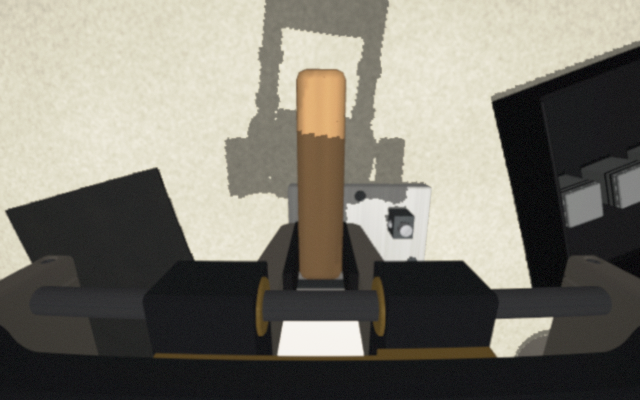

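On pin1 the mallet touched at TCP z of about 63.5 mm, stayed near 6 N for 9 mm, then the force rose to 23 N, which means the head reached the block. The handle is unmoved in the fingers, so I'll do the rest.

```bash
python3 - <<'E'
from h import *
knock(-.05,.04);knock(.05,.04);knock(.05,-.04)
bot.goto([0.47,-0.22,0.2],down(np.radians(75)))
w=cam("wrist","w7"); c=cam("scene","s7");t=cam("top","t7")
cv2.imwrite("pics/s7c.png",cv2.resize(c["pixels"][150:250,265:385],None,fx=6,fy=6,interpolation=cv2.INTER_CUBIC))
cv2.imwrite("pics/t7c.png",cv2.resize(t["pixels"][190:330,140:500],None,fx=2.2,fy=2.2,interpolation=cv2.INTER_CUBIC))
E
```

```text
pin -0.05 0.04 base -3.5
[(68.0, np.float64(-1.0)), (67.0, np.float64(-1.4)), (66.0, np.float64(-0.5)), (65.0, np.float64(-0.3)), (64.0, np.float64(0.2)), (63.0, np.float64(4.5)), (62.0, np.float64(7.9)), (61.0, np.float64(7.1)), (60.0, np.float64(5.7)), (59.0, np.float64(5.4)), (58.0, np.float64(6.4)), (57.0, np.float64(5.4)), (56.0, np.float64(5.4)), (55.0, np.float64(6.9)), (54.0, np.float64(15.5)), (53.0, np.float64(24.3))]
bottom 52.4 [0.4812 0.0505 0.0549] F [-9.9  0.3 20.9] op 0.258
pin 0.05 0.04 base -3.7
[(68.0, np.float64(-0.7)), (67.0, np.float64(0.3)), (66.0, np.float64(0.2)), (65.0, np.float64(-0.6)), (64.0, np.float64(0.3)), (63.0, np.float64(1.0)), (62.0, np.float64(7.2)), (61.0, np.float64(8.0)), (60.0, np.float64(6.9)), (59.0, np.float64(6.1)), (58.0, np.float64(5.3)), (57.0, np.float64(6.1)), (56.0, np.float64(6.8)), (55.0, np.float64(6.4)), (54.0, np.float64(13.5)), (53.0, np.float64(19.2))]
bottom 58.9 [0.5794 0.0314 0.0549] F [-7.3  1.3 15.5] op 0.256
pin 0.05 -0.04 base -2.9
[(68.0, np.float64(-0.1)), (67.0, np.float64(-1.2)), (66.0, np.float64(-1.4)), (65.0, np.float64(-0.6)), (64.0, np.float64(-0.4)), (63.0, np.float64(5.6)), (62.0, np.float64(7.3)), (61.0, np.float64(6.3)), (60.0, np.float64(4.9)), (59.0, np.float64(5.5)), (58.0, np.float64(5.1)), (57.0, np.float64(5.9)), (56.0, np.float64(5.6)), (55.0, np.float64(6.4)), (54.0, np.float64(11.6)), (53.0, np.float64(19.4))]
bottom 65.4 [ 0.5642 -0.0471  0.0549] F [-7.1  0.7 16.5] op 0.256
```

View pics/s7c.png

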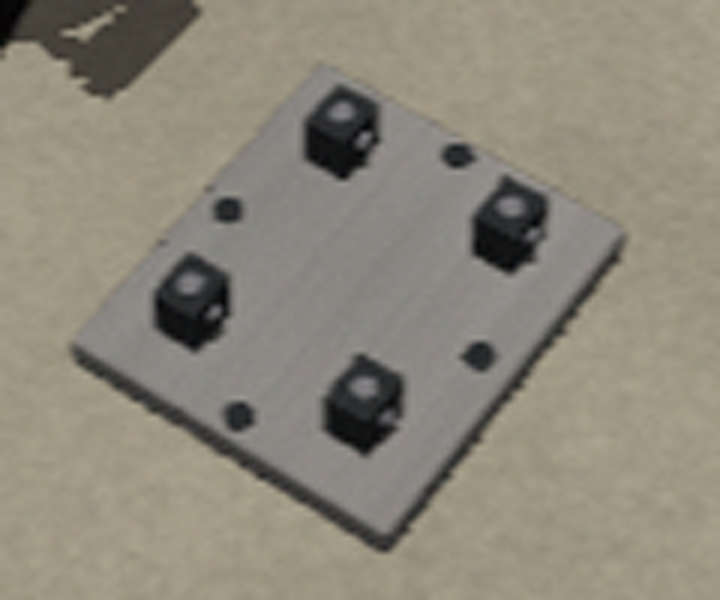

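View pics/w7.png

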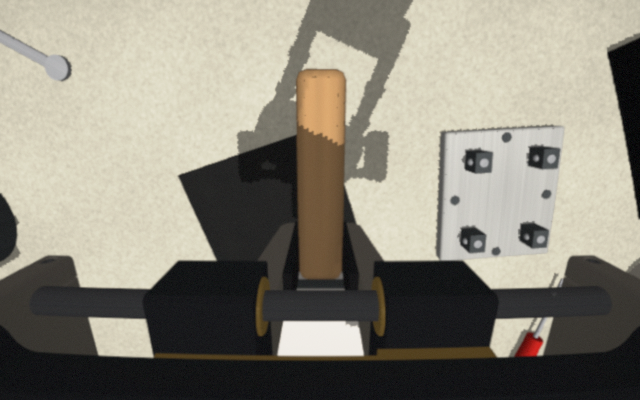

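All four pins look flush, as discs in the middle of each block top, e.g. (341,113) and (366,388). I'll set the mallet down near the middle of the mat.

```bash
python3 - <<'E'
from h import *
ma=np.radians(-15.0); g=np.array([0.56,-0.285])-0.044*np.array([np.cos(ma),np.sin(ma)]);R=down(ma+np.pi/2)
bot.goto([*g,0.12],R); bot.line_to([*g,0.022],max_speed=0.08)
b=bot.current_contact_force()[2]; z=0.022
while z>0.011:
    z-=0.001; bot.line_to([*g,z],max_speed=0.02); f=bot.current_contact_force()[2]-b; print(round(z,4),round(f,1))
    if f>3: break
st("touch"); bot.hold(0.3); bot.set_gripper(0.6,30); bot.hold(0.3)
bot.line_to([*g,0.2],max_speed=0.1); st("up")
bot.goto([0.33,0.02,0.3],down(0)); bot.hold(0.5)
t=cam("top","t8");s=cam("scene","s8");im=t["pixels"];hsv=cv2.cvtColor(im,cv2.COLOR_BGR2HSV)
cv2.imwrite("pics/t8c.png",cv2.convertScaleAbs(cv2.resize(im[190:330,140:500],None,fx=2.2,fy=2.2,interpolation=cv2.INTER_CUBIC),alpha=1.5,beta=20))
roi=np.zeros(im.shape[:2],bool);roi[216:265,402:455]=1
for k in blobs((hsv[...,2]>125)&(hsv[...,1]<50)&roi,100): print("head",rect(t,k,0.052))
for k in blobs((hsv[...,1]>90)&(hsv[...,2]>60)&(np.arange(640)>385)&(np.arange(640)<475)&((np.arange(400)>205)&(np.arange(400)<310))[:,None],80): print("handle",rect(t,k,0.043))
print(bot.current_clock())
E
```

```text
0.021 -0.7
0.02 -0.6
0.019 -1.2
0.018 -0.9
0.017 -0.4
0.016 -0.8
0.015 0.2
0.014 9.6
touch 71.3 [ 0.5177 -0.2738  0.015 ] F [-3.4  3.5  6. ] op 0.26
up 74.5 [ 0.5172 -0.2734  0.1994] F [ 0.2  0.8 -0.6] op 0.601
head (array([ 0.60124072, -0.27347559]), (57.496421813964844, 53.605628967285156), 69.55620574951172)
handle (array([ 0.52337305, -0.24312183]), (24.62065887451172, 109.02042388916016), 69.25595092773438)
76.6
```

View pics/t8c.png

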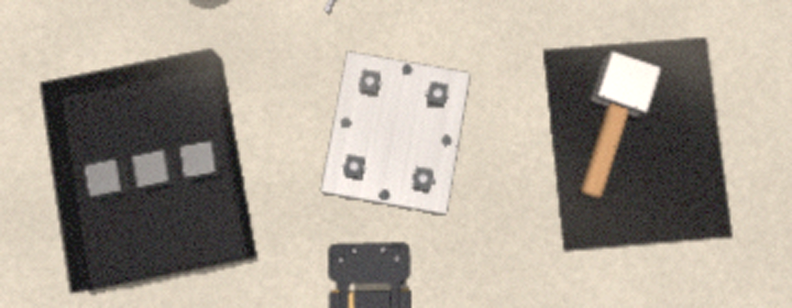

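View pics/s8.png

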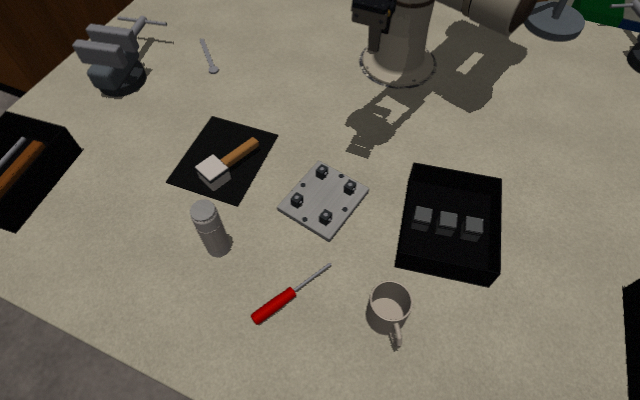

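```bash
python3 - <<'E'
from h import *
bot.hold(1.0)
t=cam("top");s=cam("scene","s9");im=t["pixels"];hsv=cv2.cvtColor(im,cv2.COLOR_BGR2HSV)
roi=np.zeros(im.shape[:2],bool);roi[205:265,402:455]=1
bx=r2(np.radians(3.2))
for k in blobs((hsv[...,2]>125)&(hsv[...,1]<50)&roi,100):
    r=rect(t,k,0.052)
    if r[1][0]<80: print("head",r,"mat-local",bx.T@(r[0]-[0.5345,-0.289]))
cv2.imwrite("pics/s9c.png",cv2.resize(s["pixels"][110:250,165:375],None,fx=3.8,fy=3.8,interpolation=cv2.INTER_CUBIC))
E
```

```text
head (array([ 0.6011908 , -0.27345053]), (57.81432342529297, 53.380245208740234), 69.94271850585938) mat-local [0.0674548  0.01180244]
```

View pics/s9c.png

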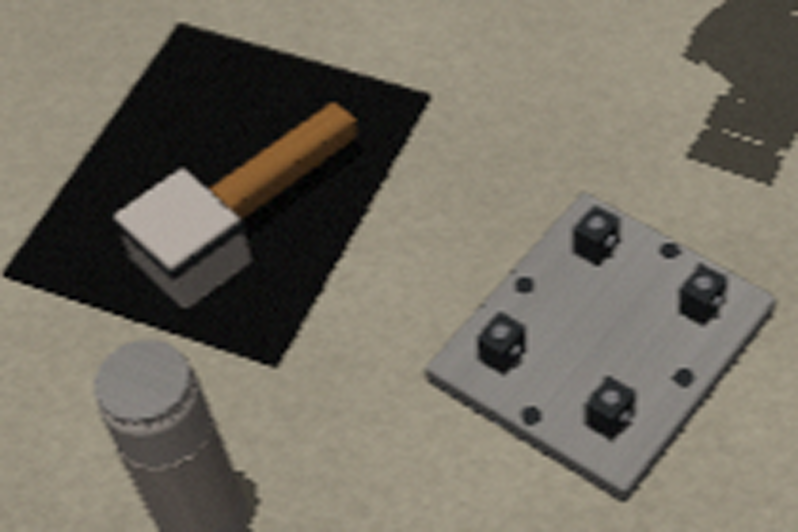

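The mallet stands upright and still on the mat, with its head at (185,235), 67 mm and 12 mm from the mat's centre. All four pins are flush, so I'm handing in.

```bash
python3 - <<'E'
from workcell import bot
bot.job_done(); print(bot.current_clock())
E
```

```text
the job is handed in; nothing more can be done
the job is handed in; nothing more can be done
```

The job is handed in at about 78 s of the 210 s limit, and my last checks showed every part of it done. No verdict comes back.

- **Caps:** three were fitted (cap2, cap3 and cap4; cap1 was absent). I pulled each one straight up and set it upright in the tote, where the last pictures show all three.
- **Pins:** I pressed all four down with the mallet only. Each moved about 8–9 mm against roughly 6–8 N by the wrist reading, then the force rose to about 20–24 N as the head reached the block. The last scene view shows the pin tops flush, but I judged that by eye and did not measure their final height.
- **Mallet:** it stands upright and still on its striking face, with the head's centre 67 mm and 12 mm from the mat's centre, well inside the edge. That is about 4 cm from where I set it down. I take this to be the announced sideways knock after I let go. It was still within limits, so I left it.
- **Bystanders:** the spray can, mug and screwdriver look unmoved in the last pictures.

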